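Weigh a bin of drum lugs by lifting it off the tared scale

TASK

Find what the small bin of drum lugs weighs by taking it off the bench scale: while it still stands untouched on the pan, press the keys fully down one at a time - the round on key at the left end of the row, then the square unit key next to it (a later change of unit would clear the tare), last the wide tare key at the right end - without pressing the other square key. Then take hold of the bin, lift it straight up without tipping it and finish still holding it, level and steady over the pan and about 10 cm above it with both lugs inside, so that the scale shows the weight taken off. Leave the round tin and the tension rod beside the scale where they are.

Things in the scene. Friction and masses are not known exactly. Their poses are not given: they have to be found in the camera images.
- scale: grey bench scale, fixed to the bench, 260 mm deep (x), 210 mm wide (y), housing 46 mm high. Origin: centre of its underside on the bench; z up, -x towards its front with the sloping black key panel (front edge 35 mm high, its slope rises 8 degrees to the rear), +y to the left of someone facing it from the front. The weighing pan covers the rear two thirds.
- pan_centre (a point): centre of the upper face of the steel weighing pan, 168 x 190 mm (x, y), flat, with folded-down edges; 45 mm behind the scale's origin; 60 mm above the bench when empty.
- pan (a joint): how far the sprung pan is pressed down (m): 0 empty, stop at 0.005; 900 N/m, so the bin with lugs presses it 0.0016 to 0.0024 down.
- on_key_top (a point): centre of the top face of the on key: round, 22 mm across, left end (+y) of the row of four grey keys on the panel; stands 8 mm proud of the panel. Keys move at right angles to the 8 degree panel, i.e. nearly straight down. Its frame turns with the scale.
- unit_key_top (a point): centre of the top face of the unit key: square, 20 mm, second from the left, 42 mm beside the on key, 8 mm proud.
- print_key_top (a point): centre of the top face of the print key, not to be pressed: square, 20 mm, third from the left, 42 mm beside the unit key, 8 mm proud.
- tare_key_top (a point): centre of the top face of the tare key: 20 x 44 mm, right end (-y) of the row, 52 mm from the print key's centre, 8 mm proud.
- on_key (a joint): travel of the on key (m): 0 up, 0.005 fully down; springs back; 1.2 N starts it, 4 N holds it fully down.
- unit_key (a joint): travel of the unit key (m), as the on key.
- print_key (a joint): travel of the print key (m), as the on key.
- tare_key (a joint): travel of the tare key (m), as the on key.
- lug_bin: small open black bin on the pan (a thin layer of small black rings stuck to its floor), 0.07 to 0.14 kg empty, 97 mm long (x), 80 mm wide (y), 40 mm high; walls 3 mm thick, floor 2 mm. Origin: centre of its underside; z up. The two side walls run along x, with their outer faces at y = -40 and +40 mm. The lugs lie in the +y half; by the -y side wall the floor is free for a finger 30 mm thick.
- lug_a: bright metal drum lug (a turned barrel with a stub on its side), 40 x 19 x 13 mm (x, y, z), 0.06 kg, lying loose in the front half of the bin; origin at the centre of its underside.
- lug_b: second lug of the same kind, in the rear half of the bin.
- round_tin: small round pale tin lying flat to the left of the scale's rear half, 36 mm across, 14 mm high; origin at the centre of its underside. Bystander.
- steel_rod: bright steel drum tension rod (a screw with a square head), 85 mm long (x), 11 mm thick, lying to the left of the scale's front half; origin at the centre of its underside. Bystander.
- pocket_tape: black pocket tape measure, 49 x 54 x 29 mm, to the right of the scale, stuck to the bench; origin at the centre of its underside. Only something to keep clear of.

How it is judged (in metres and radians):
On the way, in this order (a step that is already met when the one before it is completed fails the run):
1. the on key is pressed, no other key with it (value of joint on_key above 0.0035 m and value of joint each of unit_key, tare_key below 0.0015 m), for 0.05 s.
2. then the unit key is pressed, no other key with it (value of joint unit_key above 0.0035 m and value of joint each of on_key, tare_key below 0.0015 m), for 0.05 s.
3. then the tare key is pressed, no other key with it, while the bin stands untouched on the pan (value of joint tare_key above 0.0035 m and value of joint each of on_key, unit_key below 0.0015 m and value of joint pan above 0.001 m and contact force between lug_bin and scale above 0.8 N and contact force between lug_bin and the arm below 0.1 N and contact force between lug_bin and the fingers below 0.1 N), for 0.05 s.
4. then the bin is lifted clear of the pan in the fingers (z of lug_bin in the frame of scale above 0.09 m and contact force between lug_bin and the fingers above 1 N and contact force between lug_bin and scale below 0.05 N), for 0.2 s.
At the end, for the whole second after the job is handed in: Bin held in the fingers alone, 60 to 160 mm above the empty pan's face, centre within 70 mm of the pan's seen from above, tilt under 0.12 rad, under 20 mm/s and 0.3 rad/s; pan sprung back to within 0.8 mm, all keys up, both lugs in the bin (z of lug_bin in the frame of scale between 0.12 and 0.22 m and horizontal distance between lug_bin and pan_centre below 0.07 m and angle between lug_bin's own z axis and vertical below 0.12 rad and linear speed of lug_bin below 0.02 m/s and angular speed of lug_bin below 0.3 rad/s and contact force between lug_bin and the fingers above 1 N and contact force between lug_bin and scale below 0.05 N and value of joint pan below 0.0008 m and value of joint each of on_key, unit_key, print_key, tare_key below 0.0015 m and z of lug_a in the frame of lug_bin between -0.005 and 0.035 m and horizontal distance between each of lug_a, lug_b and lug_bin below 0.058 m and z of lug_b in the frame of lug_bin between -0.005 and 0.035 m); the arm keeps its last pose, push and grip.
It fails at once if the print key is pressed (value of joint print_key above 0.0025 m).
It fails at once if two keys are down together (value of joint each of on_key, unit_key above 0.0025 m or value of joint each of on_key, tare_key above 0.0025 m or value of joint each of unit_key, tare_key above 0.0025 m).
It fails at once if the bin is tipped by more than 20 degrees (angle between lug_bin's own z axis and vertical above 0.35 rad).
It fails at once if the round tin or the tension rod is moved by more than 20 mm (distance of any of round_tin, steel_rod from where it was at the start of the episode above 0.02 m).
It also fails if it takes over 54 s, if anything falls off the work surface, if the arm or the gripper's body presses on something with over 40 N, if the wrist force passes 120 N, or if a joint passes its speed limit or range.

ROBOT

A 6-joint arm with a two-finger parallel gripper is mounted at the origin on a cart in front of the work surface, level with it; the furniture and walls round the work are solid. World frame = base frame: x ahead of the robot, y to its left, z up, the work surface at z = 0. Lengths are in m, angles in degrees, forces in N, time in s.
With the tool pointing down it reaches from about 0.4 to 0.825 m from the base axis. Payload 7 kg.
Tool frame: the origin (TCP) lies at the very end of the fingers, on their centre line; the grasp point (between the pads) lies 19 mm behind it (r.hold_point_z is the distance from the TCP to the grasp point, in m); x points along the fingers, y is the direction in which the jaws open and shut, and the axes are right-handed (so a half turn about x gives the same grasp; the last joint's range is limited). The gripper opens to 88 mm and grips with 3 to 60 N. Pads are 19 mm wide; open, the fingers measure 130 mm over their backs; the gripper's body (78 mm by 193 mm) begins 47 mm behind the grasp point.
Start: joints at [-50.185, 20.546, 0.682, 0, -70.136, -16.507], TCP at [0.267, -0.62, 0.227] pointing down, gripper open.
Joint ranges: [-176.03, 176.03], [-82.01, 121.73], [-58.28, 71.71], [-173.87, 95.51], [-174.79, -0.11], [-173.66, 173.66]. Speed limits (degrees/s): [136.94, 136.94, 172.46, 180, 180, 180].

INTERFACE

Orientations are given as [roll, pitch, yaw] about the fixed x, y, z axes, in that order (R = Rz(yaw) Ry(pitch) Rx(roll)).
In Python, from plant import r gives the robot as it stands. The module is installed in compiled form; this text tells all that it offers.
- The arm moves only by the shell command python3 -m creep 'ROWS' [FORCE]. ROWS is JSON, a list of rows, each a list of 7 numbers: the turn, a rotation vector about the tool's x, y, z in rad, then the shift along the tool's x, y, z in cm, then the opening in per cent of the stroke, from 0 (shut) to 100 (fully open). In form: [[rx, ry, rz, x, y, z, fingers], ...]. A call has 1 to 8 rows; each row shifts and turns the commanded pose from where the row before left it, along the tool's axes as they then stand; what a row does not reach is not made up. A row lasts 1/10 s, in which the tool goes at most 50 mm and 8.59 degrees, less where a joint would pass 70% of its speed; a pose out of reach is approached as far as the arm can. A call is refused whole if a number of a shift passes 5 or a number of a turn 0.15, either way. A call with a gripper value outside its range is refused whole. The fingers move at their own pace and stop on an object; FORCE is the grip in N (left out, the last holds). Time passes only in rows, so rows that do not move let the fingers close. It gives the time, the measured TCP pose, the force and the opening at its end, in the units of the state.
- r.get_state(): the state, without advancing time (a new reading comes with each control period).
- r.capture(name): name is "side" or "top" or "wrist"; returns (picture, depth): 420x560x3 uint8, blue, green, red; 420x560 float32, m along the optical axis (not along the pixel's ray), 0 where there is no reading.
- r.camera_info(name): a dict with "fovy" (degrees; the focal length in pixels is half the picture's height over the tangent of half this angle, whatever the lens; pixels are square), "cx", "cy" (the principal point, pixels), "camera_from_world" (4x4, takes a point from world to camera coordinates). Camera axes: x right, y down, z forward; pixel columns grow to the right and rows downward; lengths in m; the calibration is good to about 2 mm. A picture is of the moment at which its call begins: read the wrist's pose just before it. camera_info takes no time and is no camera call; for the wrist camera it gives the pose at the moment of the call.
- r.close_job(): hands the job in, once; it reports no verdict.
Trained networks look in the newest picture that a camera, given by its name, has taken for a name from the list of things; names that differ only in an ending like _2 or _b are one class to them, and where a whole thing is asked for, a point or a joint stands for the part that bears it (a point fixed in the world has none). Each returns a list of dicts, best first, with "score" (0 to 1); they miss things now and then, are a little off and sometimes report something else, mostly with a low value. They report only what shows in the picture. A call takes as long as a camera call.
- r.look_for(query, camera): "rect" ([left, top, right, bottom] in pixels, round what is visible of it).
- r.masks_of(query, camera): "pixels" (420x560 bool, what is visible of it) and "rect" ([left, top, right, bottom] in pixels, round what is visible of it).
The state is a dict: "time_s": time; "joints": joint angles; "qd": joint speeds; "joint_torque": joint torques, N m; "tcp_pos": TCP position; "eef_rot": TCP orientation; "contact_force": force on the tool from outside, world axes, zero at the start; "moment": the same for the moment, N m; "gripper_width": finger opening in m.
Only numpy, scipy, OpenCV 4.12 (cv2) and the standard library are available. Lean on these libraries where they do the work, as an engineer would, in place of code of your own. Each camera call takes 0.05 s, during which the arm holds its last target. There are 200 camera calls.

## Working session

There is one attempt and no reset: what is moved stays moved. The work goes in short steps, Python scripts to look and compute and a shell command to move; the robot and the scene stay as the last step left them, time stands still between calls to the robot, and variables do not carry over. Pictures are saved under pics/ and viewed, about 8 in all and at most 12, crops included, and the job is handed in when it is done.

```bash
mkdir -p pics; cat > h.py <<'E'
import numpy as np, cv2
from scipy.spatial.transform import Rotation as R
from plant import r
def cloud(cam,depth,ci=None):
    ci=ci or r.camera_info(cam); f=210/np.tan(np.radians(ci["fovy"])/2)
    v,u=np.mgrid[0:420,0:560]
    P=np.stack([(u-ci["cx"])/f*depth,(v-ci["cy"])/f*depth,depth],-1)
    T=np.linalg.inv(ci["camera_from_world"])
    return P@T[:3,:3].T+T[:3,3]
E
python3 - <<'E'
from h import *
s=r.get_state();print(s)
for c in("top","side"):
    im,d=r.capture(c);cv2.imwrite(f"pics/{c}0.png",im);W=cloud(c,d);np.save(c+".npy",W)
    print(c,d.min(),d.max())
    for q in("scale","lug_bin","lug_a","on_key_top","unit_key_top","print_key_top","tare_key_top","round_tin","steel_rod","pocket_tape"):
        for m in r.masks_of(q,c)[:2]:
            p=W[m["pixels"]&(d>0)]
            if len(p):print(q,round(m["score"],2),m["rect"],np.median(p,0).round(3),p.min(0).round(3),p.max(0).round(3))
E
```

```text
{'time_s': 0.0, 'joints': array([-5.01847835e+01,  2.05917822e+01,  6.31383011e-01, -2.06752554e-02,
       -7.01362238e+01, -1.65059744e+01]), 'qd': array([-0.03111288, -0.02062762, -0.04555915, -0.05360036,  0.01738167,
        0.02634092]), 'joint_torque': array([ 1.42088484e-03, -5.82714593e+01,  2.93060911e+01,  6.99731067e+00,
        6.72025941e-03, -2.31981066e-04]), 'tcp_pos': array([ 0.26685055, -0.61945135,  0.22559888]), 'eef_rot': array([ 95.13421517,  89.90144105, 118.4364157 ]), 'contact_force': array([ 0.53028474, -0.35991307, -0.25254833]), 'moment': array([ 0.03135613, -0.00089887,  0.02493392]), 'gripper_width': 0.08813723096531455}
top 0.0 1.7909392
scale 0.59 [268.7, 130.2, 384.3, 270.7] [ 0.589 -0.049  0.056] [ 0.477 -0.169 -0.002] [0.766 0.067 0.102]
lug_bin 0.67 [299.2, 144.6, 354.5, 206.7] [ 0.666 -0.052  0.066] [ 0.604 -0.095  0.057] [0.727 0.005 0.102]
lug_bin 0.32 [273.2, 134.2, 382.8, 271.4] [ 0.59  -0.048  0.056] [ 0.479 -0.17  -0.003] [0.766 0.065 0.1  ]
on_key_top 0.66 [282.7, 248.2, 291.8, 254.8] [0.52  0.03  0.048] [0.512 0.022 0.044] [0.528 0.038 0.
[... 858 characters left out ...]
 0.039] [0.53  0.044 0.051]
unit_key_top 0.59 [319.0, 215.7, 327.8, 219.3] [ 0.514 -0.008  0.047] [ 0.506 -0.018  0.041] [0.523 0.001 0.049]
print_key_top 0.44 [327.8, 205.2, 338.1, 211.4] [ 0.51  -0.051  0.047] [ 0.502 -0.061  0.038] [ 0.521 -0.041  0.05 ]
print_key_top 0.19 [229.8, 165.4, 325.9, 214.3] [ 0.619 -0.002  0.058] [ 0.568 -0.226  0.   ] [0.751 0.049 0.099]
round_tin 0.66 [230.4, 220.0, 242.0, 229.0] [0.685 0.091 0.014] [ 0.669  0.061 -0.001] [0.716 0.105 0.018]
steel_rod 0.62 [258.5, 244.1, 284.9, 258.3] [0.559 0.12  0.007] [ 0.539  0.108 -0.002] [0.617 0.127 0.012]
pocket_tape 0.66 [298.2, 160.7, 318.6, 173.1] [ 0.663 -0.214  0.029] [ 0.644 -0.249  0.   ] [ 0.694 -0.189  0.032]
```

```bash
python3 - <<'E'
from h import *
W=np.load("top.npy");im=cv2.imread("pics/top0.png")
cv2.imwrite("pics/topc.png",cv2.resize(im[120:290,225:435],None,fx=3.5,fy=3.5,interpolation=cv2.INTER_CUBIC))
for c in("top","side"):
    W=np.load(c+".npy")
    m=(W[...,2]>.088)&(W[...,2]<.11)&(abs(W[...,0]-.66)<.09)&(abs(W[...,1]+.05)<.08)
    p=W[m];print(c,len(p),np.median(p[:,2]))
    b=cv2.minAreaRect((p[:,:2]*1000).astype(np.float32));print(b)
    if c=="top":
        m=(abs(W[...,2]-.057)<.006)&(W[...,0]>.56)&(W[...,0]<.8)&(abs(W[...,1]+.05)<.13)
        p=W[m];print("pan",len(p),np.median(p[:,2]),cv2.minAreaRect((p[:,:2]*1000).astype(np.float32)))
    m=(W[...,2]>.06)&(W[...,2]<.082)&(abs(W[...,0]-.66)<.05)&(abs(W[...,1]+.05)<.038)
    p=W[m]; print("inside",len(p))
E
```

```text
top 473 0.09638305315183993
((662.3976440429688, -46.00006103515625), (84.74105834960938, 103.941162109375), 76.18826293945312)
pan 6496 0.05903669004700268 ((672.8834838867188, -36.608734130859375), (252.06430053710938, 236.06898498535156), 75.54039764404297)
inside 1569
side 343 0.09370555271379122
((660.7050170898438, -45.167144775390625), (88.10608673095703, 106.036865234375), 76.2697525024414)
inside 556
```

View pics/topc.png

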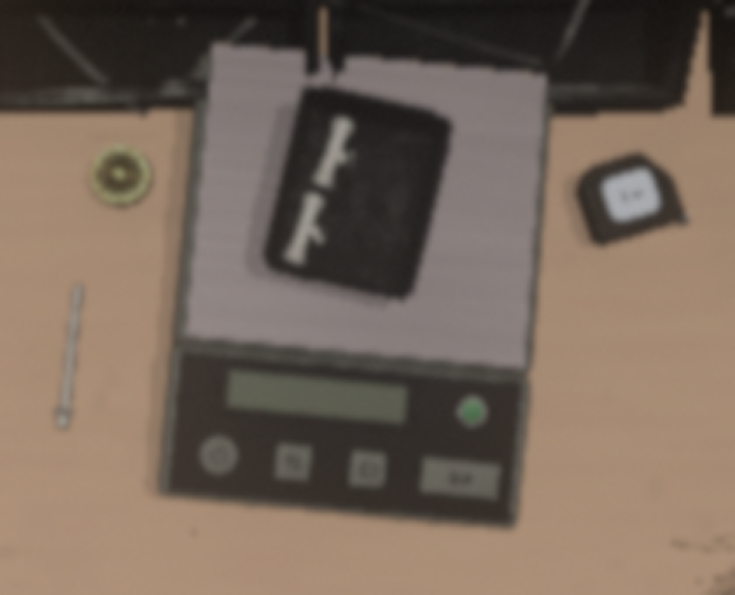

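```bash
cat >> h.py <<'E'
def go(xyz,yaw):
    "shift (cm, tool axes) and turn (rad, tool axes) to a tool-down pose with jaw axis at yaw (deg from world y)"
    s=r.get_state(); A=R.from_euler("xyz",s["eef_rot"],degrees=True)
    y=np.array([-np.sin(np.radians(yaw)),np.cos(np.radians(yaw)),0]); x=np.array([0,0,-1.])
    best=None
    for sg in(1,-1):
        B=R.from_matrix(np.stack([x,sg*y,np.cross(x,sg*y)],1)); rv=(A.inv()*B).as_rotvec()
        if best is None or np.linalg.norm(rv)<np.linalg.norm(best[0]): best=(rv,B)
    d=np.array(xyz)-s["tcp_pos"]
    print("t",round(s["time_s"],2),"tcp",s["tcp_pos"].round(4),"F",s["contact_force"].round(1),"w",round(s["gripper_width"],4),"j",s["joints"].round(0))
    print("turn",best[0].round(3),"shift now",(A.inv().apply(d)*100).round(2),"shift after turn",(best[1].inv().apply(d)*100).round(2))
    print("tool axes now\n",A.as_matrix().round(3))
E
python3 -c "
from h import *
go([.50,-.05,.227],-5)
print(np.linalg.inv(r.camera_info('wrist')['camera_from_world']).round(3))"
```

```text
t 1.1 tcp [ 0.267  -0.6199  0.2266] F [-0.1  0.7 -0.8] w 0.0878 j [-50.  21.   1.   0. -70. -17.]
turn [0.494 0.    0.   ] shift now [-4.000e-02  4.312e+01  4.394e+01] shift after turn [-4.000e-02  5.880e+01  1.824e+01]
tool axes now
 [[ 0.    -0.396  0.918]
 [-0.     0.918  0.396]
 [-1.    -0.     0.   ]]
[[-0.395  0.887  0.239  0.203]
 [ 0.919  0.381  0.104 -0.648]
 [ 0.001  0.26  -0.966  0.385]
 [ 0.     0.     0.     1.   ]]
```

```bash
python3 -m creep '[[0.1235,0,0,0,0,0,0],[0.1235,0,0,0,0,0,0],[0.1235,0,0,0,0,0,0],[0.1235,0,0,0,0,0,0],[0,0,0,0,4.2,1.3,0],[0,0,0,0,4.2,1.3,0],[0,0,0,0,4.2,1.3,0],[0,0,0,0,4.2,1.3,0]]' 20
python3 -m creep '[[0,0,0,0,4.2,1.3,0],[0,0,0,0,4.2,1.3,0],[0,0,0,0,4.2,1.3,0],[0,0,0,0,4.2,1.3,0],[0,0,0,0,4.2,1.3,0],[0,0,0,0,4.2,1.3,0],[0,0,0,0,4.2,1.3,0],[0,0,0,0,4.2,1.3,0]]'
python3 - <<'E'
from h import *
go([.50,-.05,.227],-5)
E
```

```text
time_s: 1.9
tcp_pos: [0.3338, -0.4557, 0.2266]
eef_rot: [-33.5, 90.0, -38.5]
contact_force: [0.9, 0.7, -1.1]
gripper_width: 0.0293
time_s: 2.7
tcp_pos: [0.4668, -0.1296, 0.227]
eef_rot: [8.4, 89.9, 3.4]
contact_force: [0.9, -0.9, -0.0]
gripper_width: 0.0005
t 2.7 tcp [ 0.4668 -0.1296  0.227 ] F [ 0.9 -0.9 -0. ] w 0.0005 j [   8.    2.  -23.    0.  -65. -103.]
turn [ 0.     0.001 -0.   ] shift now [0.01 8.22 2.62] shift after turn [0.   8.22 2.61]
tool axes now
 [[ 0.001  0.087  0.996]
 [ 0.     0.996 -0.087]
 [-1.     0.     0.001]]
```

```bash
python3 -m creep '[[0,0,0,0,4,0,0],[0,0,0,0,4,0,0],[0,0,0,0,0,0,0],[0,0,0,0,0,0,0]]'
cat > look.py <<'E'
from h import *
import sys
ci=r.camera_info("wrist");im,d=r.capture("wrist");cv2.imwrite(f"pics/{sys.argv[1]}.png",im);W=cloud("wrist",d,ci);np.save("wrist.npy",W)
for q in sys.argv[2:]:
    for m in r.masks_of(q,"wrist")[:2]:
        p=W[m["pixels"]&(d>0)]
        if len(p):
            z=np.median(p[:,2]);k=p[abs(p[:,2]-z)<.004]
            print(q,round(m["score"],2),np.round(m["rect"]),"med",np.median(p,0).round(4),"rect",[np.round(x,1) for x in cv2.minAreaRect((k[:,:2]*1000).astype(np.float32))])
E
python3 look.py w1 on_key_top unit_key_top print_key_top tare_key_top lug_bin lug_a
python3 -c "
from h import *
go([.515,-.03,.227],-5)"
```

```text
time_s: 3.1
tcp_pos: [0.4734, -0.0508, 0.2267]
eef_rot: [16.5, 90.0, 11.7]
contact_force: [-0.1, 0.3, 0.2]
gripper_width: 0.0008
on_key_top 0.82 [355. 222. 379. 242.] med [0.52   0.0292 0.0469] rect [array([520.7,  30.2]), array([20.4, 20.8]), np.float64(65.5)]
on_key_top 0.74 [275. 220. 292. 240.] med [ 0.5114 -0.0533  0.0468] rect [array([512. , -53.4]), array([18.7, 19.4]), np.float64(85.3)]
unit_key_top 0.61 [315. 219. 335. 239.] med [ 0.5157 -0.0122  0.0467] rect [array([516.7, -11.9]), array([17.9, 19.8]), np.float64(85.5)]
print_key_top 0.68 [273. 219. 292. 237.] med [ 0.5117 -0.0535  0.0468] rect [array([512. , -53.4]), array([18.8, 19.4]), np.float64(85.2)]
print_key_top 0.29 [354. 221. 379. 240.] med [0.5198 0.0292 0.0468] rect [array([520.2,  30.2]), array([20.5, 19.6]), np.float64(69.5)]
tare_key_top 0.91 [207. 217. 250. 237.] med [ 0.5062 -0.1053  0.0468] rect [array([ 506.6, -105.4]), array([43. , 19.1]), np.float64(85.3)]
lug_bin 0.55 [274. 322. 281. 342.] med [ 0.6081 -0.063   0.0733] rect [array([607.7, -62.7]), array([1. , 1.3]), np.float64(85.1)]
t 3.45 tcp [ 0.4732 -0.0526  0.2266] F [-0.5  0.2  0.6] w 0.0005 j [  17.    1.  -23.    0.  -65. -113.]
turn [-0.001 -0.     0.   ] shift now [-0.04  2.62  3.96] shift after turn [-0.04  2.61  3.97]
tool axes now
 [[-0.     0.089  0.996]
 [-0.     0.996 -0.089]
 [-1.    -0.    -0.   ]]
```

View pics/w1.png

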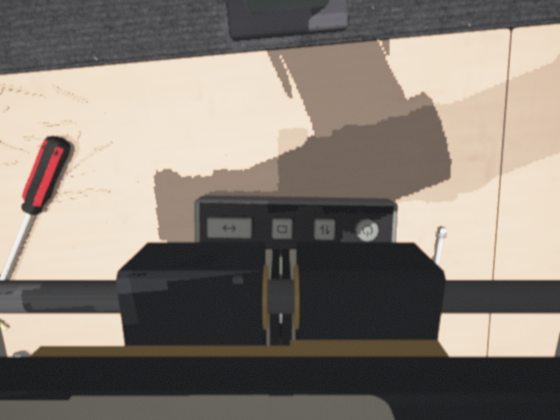

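```bash
python3 -c "
from h import *
go([.520,.030,.060],-5)"
```

```text
t 3.45 tcp [ 0.4732 -0.0526  0.2266] F [-0.5  0.2  0.6] w 0.0005 j [  17.    1.  -23.    0.  -65. -113.]
turn [-0.001 -0.     0.   ] shift now [16.66  8.64  3.93] shift after turn [16.66  8.63  3.94]
tool axes now
 [[-0.     0.089  0.996]
 [-0.     0.996 -0.089]
 [-1.    -0.    -0.   ]]
```

```bash
python3 -m creep '[[0,0,0,1.5,4.3,2,0],[0,0,0,3,4.3,1.9,0],[0,0,0,4,0,0,0],[0,0,0,4,0,0,0],[0,0,0,4.1,0,0,0],[0,0,0,0,0,0,0],[0,0,0,0,0,0,0],[0,0,0,0,0,0,0]]'
python3 -c "
from h import *
go([.520,.030,.0485],-5)"
```

```text
time_s: 4.25
tcp_pos: [0.5189, 0.0265, 0.0658]
eef_rot: [19.8, 89.8, 14.8]
contact_force: [-0.4, 0.7, 0.4]
gripper_width: 0.0005
t 4.25 tcp [0.5189 0.0265 0.0658] F [-0.4  0.7  0.4] w 0.0005 j [  25.   16.  -31.    0.  -44. -120.]
turn [-0.     0.003 -0.001] shift now [1.73 0.36 0.07] shift after turn [1.73 0.36 0.08]
tool axes now
 [[ 0.003  0.087  0.996]
 [ 0.001  0.996 -0.087]
 [-1.     0.001  0.003]]
```

```bash
python3 -m creep '[[0,0,0,0.8,0.35,0.05,0],[0,0,0,0.8,0,0,0],[0,0,0,0.2,0,0,0],[0,0,0,0.2,0,0,0],[0,0,0,0,0,0,0],[0,0,0,0,0,0,0]]'
```

```text
time_s: 4.85
tcp_pos: [0.5187, 0.03, 0.0441]
eef_rot: [23.2, 89.9, 18.3]
contact_force: [1.2, 1.8, 3.7]
gripper_width: -0.0
```

```bash
python3 -m creep '[[0,0,0,0.1,0,0,0],[0,0,0,0,0,0,0]]'; python3 -m creep '[[0,0,0,0.1,0,0,0],[0,0,0,0,0,0,0],[0,0,0,0,0,0,0]]'
```

```text
time_s: 5.05
tcp_pos: [0.5188, 0.03, 0.043]
eef_rot: [21.8, 89.9, 16.8]
contact_force: [1.9, 1.4, 3.9]
gripper_width: 0.0007
time_s: 5.35
tcp_pos: [0.5189, 0.03, 0.0425]
eef_rot: [17.9, 89.9, 12.9]
contact_force: [0.9, 1.0, 9.1]
gripper_width: 0.0003
```

```bash
python3 -m creep '[[0,0,0,-2.2,0,0,0],[0,0,0,0,-2.2,0.05,0],[0,0,0,0,-2.0,0,0],[0,0,0,0,0,0,0],[0,0,0,0,0,0,0],[0,0,0,0,0,0,0]]'
```

```text
time_s: 5.95
tcp_pos: [0.5146, -0.012, 0.0633]
eef_rot: [-161.7, 89.9, -166.7]
contact_force: [-0.0, -0.3, -0.1]
gripper_width: 0.0004
```

```bash
python3 -m creep '[[0,0,0,0.8,0,0.1,0],[0,0,0,0.6,0,0,0],[0,0,0,0.3,0,0,0],[0,0,0,0.3,0,0,0],[0,0,0,0.2,0,0,0],[0,0,0,0,0,0,0],[0,0,0,0,0,0,0]]'
```

```text
time_s: 6.65
tcp_pos: [0.5165, -0.012, 0.0426]
eef_rot: [12.6, 89.9, 7.6]
contact_force: [-3.6, 1.3, 10.8]
gripper_width: 0.0006
```

```bash
python3 -m creep '[[0,0,0,-2.2,0,0,0],[0,0,0,0,-3,0,0],[0,0,0,0,-3,0,0],[0,0,0,0,-3.4,-0.15,0],[0,0,0,0,0,0,0],[0,0,0,0,0,0,0],[0,0,0,0,0,0,0]]'
```

```text
time_s: 7.35
tcp_pos: [0.5063, -0.1054, 0.0635]
eef_rot: [178.4, 90.0, 173.4]
contact_force: [-0.7, 0.5, -0.1]
gripper_width: 0.0005
```

```bash
python3 -m creep '[[0,0,0,0.8,0,0,0],[0,0,0,0.6,0,0,0],[0,0,0,0.3,0,0,0],[0,0,0,0.3,0,0,0],[0,0,0,0.2,0,0,0],[0,0,0,0,0,0,0],[0,0,0,0,0,0,0]]'
```

```text
time_s: 8.05
tcp_pos: [0.5068, -0.1053, 0.0426]
eef_rot: [15.0, 89.9, 10.0]
contact_force: [-2.8, 3.9, 11.6]
gripper_width: 0.0005
```

```bash
python3 -m creep '[[0,0,0,-3,0,0,0],[0,0,0,-5,0,0,0],[0,0,0,-5,0,0,0],[0,0,0,-5,0,0,0],[0,0,0,0,0,0,0],[0,0,0,0,0,0,0]]'
python3 - <<'E'
from h import *
for c in("top","side"):
    W=np.load(c+".npy")
    for a in np.arange(.70,.95,.02):
        m=(abs(W[...,0]-a)<.01)&(abs(W[...,1]+.05)<.2)
        z=W[m][:,2]; print(c,round(a,2),len(z),np.percentile(z,[50,95,100]).round(3) if len(z) else "")
go([.70,-.055,.25],-13.8)
E
```

```text
time_s: 8.65
tcp_pos: [0.5066, -0.1056, 0.2228]
eef_rot: [20.8, 89.8, 15.8]
contact_force: [-0.9, 0.2, -1.4]
gripper_width: 0.0006
top 0.7 1799 [0.058 0.094 0.102]
top 0.72 2294 [0.051 0.089 0.163]
top 0.74 1482 [0.059 0.234 0.265]
top 0.76 5130 [0.143 0.237 0.273]
top 0.78 4212 [0.11  0.252 0.286]
top 0.8 2821 [0.199 0.271 0.294]
top 0.82 6340 [0.299 0.398 0.401]
top 0.84 2612 [0.2   0.338 0.386]
top 0.86 2249 [0.199 0.308 0.352]
top 0.88 2120 [0.199 0.291 0.322]
top 0.9 3412 [0.164 0.22  0.291]
top 0.92 3180 [0.218 0.252 0.258]
top 0.94 0 
side 0.7 759 [0.059 0.096 0.101]
side 0.72 1197 [0.035 0.092 0.159]
side 0.74 545 [0.063 0.237 0.26 ]
side 0.76 2667 [0.139 0.234 0.271]
side 0.78 1685 [0.15  0.252 0.284]
side 0.8 1675 [0.143 0.267 0.292]
side 0.82 2895 [0.262 0.389 0.399]
side 0.84 1729 [0.2   0.392 0.399]
side 0.86 1445 [0.218 0.397 0.399]
side 0.88 1261 [0.227 0.397 0.399]
side 0.9 5693 [0.375 0.421 0.425]
side 0.92 3802 [0.291 0.424 0.426]
side 0.94 735 [0.329 0.425 0.425]
t 8.65 tcp [ 0.5066 -0.1056  0.2228] F [-0.9  0.2 -1.4] w 0.0006 j [  10.    6.  -19.   -0.  -65. -105.]
turn [ 0.154  0.003 -0.001] shift now [-2.66  6.73 18.83] shift after turn [-2.72  9.52 17.58]
tool axes now
 [[ 0.003  0.087  0.996]
 [ 0.001  0.996 -0.087]
 [-1.     0.001  0.003]]
```

```bash
python3 - <<'E'
from h import *
Z={}
P=np.concatenate([np.load(c+".npy").reshape(-1,3) for c in("top","side")])
xs=np.arange(.69,.86,.01);ys=np.arange(-.2,.2,.02)
print("y:    ",*[f"{int(round(y*100)):4d}" for y in ys])
for x in xs:
    row=[]
    for y in ys:
        m=(abs(P[:,0]-x)<.005)&(abs(P[:,1]-y)<.01)
        row.append(f"{int(P[m,2].max()*1000):4d}" if m.sum() else "   .")
    print(f"{x:.2f}  ",*row)
im=cv2.imread("pics/side0.png");cv2.imwrite("pics/sidec.png",cv2.resize(im[60:300,160:440],None,fx=2.5,fy=2.5,interpolation=cv2.INTER_CUBIC))
E
```

```text
y:      -20  -18  -16  -14  -12  -10   -8   -6   -4   -2    0    2    4    6    8   10   12   14   16   18
0.69     32   29   61   63   62  101   94   71   73  100   98   62   61    3   18   18    5    2    3    5
0.70      3    3   60   62   61  101  100   93   76  101   61   61   60    5   18   17    3    3    3    4
0.71      4    3   60   62   61   62   99  101  100  101   62   62   60    3    2    3    5    4    4    4
0.72     54   55   60  160  154   65   62   61   99  100   62   61   62   54   54   53   53   54   54   45
0.73     52   55  160  168  146  147  144   61  250   63   61   61   61   55   54   54   54   54   63   52
0.74     13   12  166  234  235  238  244  247  259   70   61   61   61   48   47   55   11   12   71   60
0.75    148  234  235  234  233  150  148  258  264  263  149  147  147  147  147  147  148  150   77   75
0.76    158  238  242  239  236  237  245  265  271  271  238  147  146  147  148  148  149  158  148   82
0.77    226  247  244  238  248  256  262  245  271  278  247  108  109  110  110  110  139  163  155   87
0.78    235  258  254  248  24
[... 232 characters left out ...]
203  293  281  109  110  110  111  111  111  191  183  100
0.81    395  396  390  202  264  268  263  203  204  298  292  110  110  110  110  111  113  196  191  101
0.82    400  400  399  203  265  270  273  202  201  298  293  110  111  110  110  111  113  196  190  101
0.83    398  398  398  205  203  271  270  216  202  301  293  110  110  110  111  111  111  196  191  101
0.84    398  398  397  203  206  271  227  217  202  304  294  111  111  110  111  112  111  198  191  103
0.85    398  397  398  203  214  228  224  214  203  306  292  111  111  110  111  110  111  197  191  101
0.86    398  398  398  203  227  225  215  207  202  309  294  111  111  110  110  111  110  196  191  108
```

View pics/sidec.png

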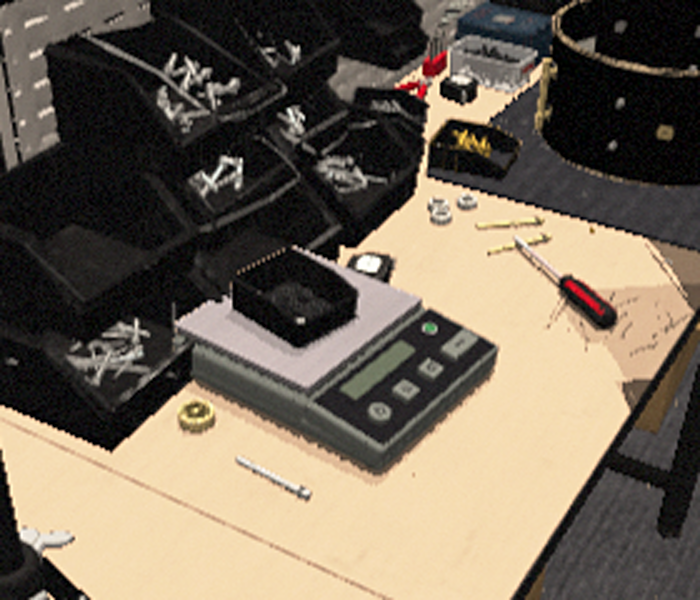

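```bash
cat > fit.py <<'E'
from h import *
from scipy.optimize import least_squares
def fit(P,x0=(.662,-.046,-13.8)):
    def res(q):
        a=np.radians(q[2]);d=P[:,:2]-np.array(q[:2]);u=d@[np.cos(a),np.sin(a)];v=d@[-np.sin(a),np.cos(a)]
        # distance to the mid-wall rectangle 94x77
        ax,ay=abs(u)-.047,abs(v)-.0385
        o=np.hypot(np.maximum(ax,0),np.maximum(ay,0))
        return np.where((ax<0)&(ay<0),np.maximum(ax,ay),o)
    s=least_squares(res,x0,loss="soft_l1",f_scale=.0015,x_scale=[.01,.01,10])
    return s.x,np.median(abs(res(s.x)))
if __name__=="__main__":
    for c in("top","side"):
        W=np.load(c+".npy")
        m=(W[...,2]>.093)&(W[...,2]<.106)&(abs(W[...,0]-.66)<.08)&(abs(W[...,1]+.05)<.07)
        x,e=fit(W[m]);print(c,m.sum(),x.round(4),e.round(4))
    go([.661,-.046,.17],-13.5)
E
python3 fit.py
```

```text
top 344 [  0.6636  -0.046  -13.7705] 0.0014
side 192 [  0.6629  -0.0447 -13.6074] 0.0014
t 8.65 tcp [ 0.5066 -0.1056  0.2228] F [-0.9  0.2 -1.4] w 0.0006 j [  10.    6.  -19.   -0.  -65. -105.]
turn [ 0.148  0.003 -0.001] shift now [ 5.33  7.27 14.85] shift after turn [ 5.28  9.4  13.62]
tool axes now
 [[ 0.003  0.087  0.996]
 [ 0.001  0.996 -0.087]
 [-1.     0.001  0.003]]
```

```bash
python3 -m creep '[[0.15,0.003,0,0,0,0,100],[0,0,0,0,2.35,3.42,100],[0,0,0,0,2.35,3.42,100],[0,0,0,0,2.35,3.42,100],[0,0,0,0,2.35,3.42,100],[0,0,0,3,0,0,100],[0,0,0,2.3,0,0,100],[0,0,0,0,0,0,100]]'
python3 -m creep '[[0,0,0,0,0,0,100],[0,0,0,0,0,0,100],[0,0,0,0,0,0,100]]'
python3 look.py w2 lug_bin lug_a
python3 - <<'E'
from fit import *
W=np.load("wrist.npy")
m=(W[...,2]>.093)&(W[...,2]<.106)&(abs(W[...,0]-.66)<.08)&(abs(W[...,1]+.05)<.07)
x,e=fit(W[m]);print(m.sum(),x.round(4),e.round(4),W[m].min(0),W[m].max(0))
go([.6625,-.0455,.11],-13.7)
E
```

```text
time_s: 9.45
tcp_pos: [0.658, -0.0465, 0.1619]
eef_rot: [-164.6, 89.2, -178.3]
contact_force: [0.2, -0.1, 0.6]
gripper_width: 0.0585
time_s: 9.75
tcp_pos: [0.6617, -0.0465, 0.1698]
eef_rot: [152.0, 89.9, 138.4]
contact_force: [0.4, -0.5, -0.6]
gripper_width: 0.0829
lug_bin 0.71 [215. 142. 348. 283.] med [ 0.6608 -0.0491  0.0668] rect [array([663.4, -45.7]), array([74.2, 92.8]), np.float64(76.1)]
lug_bin 0.63 [117.   1. 184.  39.] med [ 0.5088 -0.1039  0.0469] rect [array([ 507.8, -104.6]), array([44.1, 20.5]), np.float64(84.4)]
lug_a 0.91 [293. 215. 317. 267.] med [ 0.6876 -0.0356  0.0706] rect [array([687.7, -35.3]), array([13. , 39.2]), np.float64(70.3)]
lug_a 0.72 [300. 152. 326. 210.] med [ 0.6428 -0.0185  0.0704] rect [array([644.4, -20.6]), array([18. , 39.4]), np.float64(71.4)]
1637 [  0.6672  -0.0467 -13.954 ] 0.0012 [ 0.61520092 -0.0956806   0.09300432] [0.7118752  0.00353922 0.10022447]
t 9.9 tcp [ 0.6615 -0.0465  0.1694] F [0.  0.2 0.9] w 0.0869 j [  13.   22.   -5.   -0.  -63. -116.]
turn [ 0.002 -0.001 -0.   ] shift now [5.94 0.12 0.08] shift after turn [5.94 0.12 0.08]
tool axes now
 [[-0.001  0.235  0.972]
 [ 0.001  0.972 -0.235]
 [-1.     0.    -0.001]]
```

View pics/w2.png

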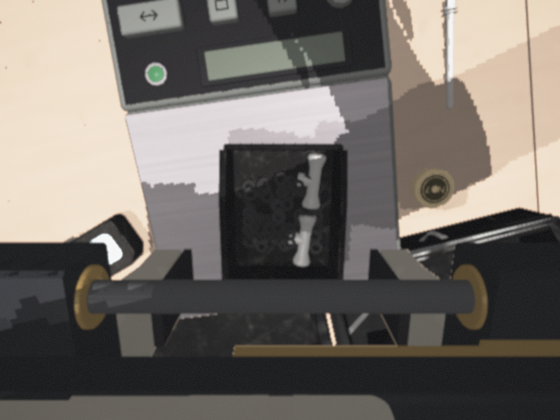

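```bash
python3 -m creep '[[0.004,0,0,2,0.12,0.2,100],[0,0,0,2.2,0,0,100],[0,0,0,2,0,0,100],[0,0,0,0,0,0,100],[0,0,0,0,0,0,100],[0,0,0,0,0,0,100]]'
python3 -c "
from h import *
go([.664,-.0459,.064],-13.9)"
```

```text
time_s: 10.5
tcp_pos: [0.6642, -0.0457, 0.1079]
eef_rot: [153.9, 89.9, 140.1]
contact_force: [1.1, -0.8, 0.1]
gripper_width: 0.088
t 10.5 tcp [ 0.6642 -0.0457  0.1079] F [ 1.1 -0.8  0.1] w 0.088 j [  13.   25.   -9.   -0.  -56. -117.]
turn [ 0.002 -0.001 -0.   ] shift now [ 4.39 -0.03 -0.01] shift after turn [ 4.39 -0.02 -0.01]
tool axes now
 [[-0.001  0.239  0.971]
 [ 0.001  0.971 -0.239]
 [-1.     0.    -0.001]]
```

Check before committing: is the bin centred between the finger tips?

```bash
python3 look.py w3
python3 - <<'E'
from h import *
im=cv2.imread("pics/w3.png");cv2.imwrite("pics/w3c.png",cv2.resize(im[80:360,90:470],None,fx=2,fy=2))
E
```

```text
(no output)
```

View pics/w3c.png

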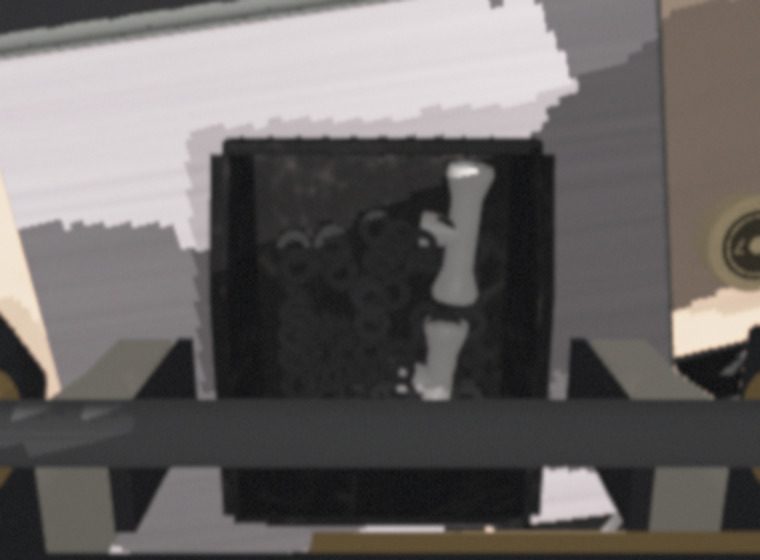

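```bash
python3 -m creep '[[0.002,0,0,0.8,0,0,100],[0,0,0,0.8,0,0,100],[0,0,0,0,0,0,100],[0,0,0,0,0,0,100]]'
```

```text
time_s: 10.95
tcp_pos: [0.6629, -0.0458, 0.0898]
eef_rot: [-169.0, 89.8, 177.0]
contact_force: [0.4, -0.2, 0.5]
gripper_width: 0.0875
```

Below the rim level (~0.098) with no force. Continue, then close gently.

```bash
python3 -m creep '[[0,0,0,0.9,0,0,100],[0,0,0,0.9,0,0,100],[0,0,0,0.7,0,0,100],[0,0,0,0,0,0,100],[0,0,0,0,0,0,100]]'
python3 -m creep '[[0,0,0,0,0,0,95],[0,0,0,0,0,0,92],[0,0,0,0,0,0,85],[0,0,0,0,0,0,70],[0,0,0,0,0,0,70],[0,0,0,0,0,0,70]]' 25
```

```text
time_s: 11.45
tcp_pos: [0.663, -0.0458, 0.0649]
eef_rot: [-169.7, 89.8, 176.3]
contact_force: [0.5, 0.0, 0.7]
gripper_width: 0.0872
time_s: 12.05
tcp_pos: [0.6634, -0.0456, 0.0654]
eef_rot: [179.8, 89.9, 165.9]
contact_force: [0.3, 1.3, 0.8]
gripper_width: 0.0795
```

```bash
python3 -m creep '[[0,0,0,0,0,0,50],[0,0,0,0,0,0,50],[0,0,0,-0.3,0,0,50],[0,0,0,-0.7,0,0,50],[0,0,0,-1,0,0,50],[0,0,0,0,0,0,50],[0,0,0,0,0,0,50]]' 30
python3 -m creep '[[0,0,0,-1,0,0,50],[0,0,0,-1.5,0,0,50],[0,0,0,-1.5,0,0,50],[0,0,0,-1.5,0,0,50],[0,0,0,-1.5,0,0,50],[0,0,0,-1,0,0,50],[0,0,0,0,0,0,50],[0,0,0,0,0,0,50]]'
python3 -m creep '[[0,0,0,0,0,0,50],[0,0,0,0,0,0,50],[0,0,0,0,0,0,50],[0,0,0,0,0,0,50],[0,0,0,0,0,0,50]]'
python3 look.py w4 lug_a lug_bin
python3 - <<'E'
from fit import *
im,d=r.capture("side");W=cloud("side",d)
a=cv2.imread("pics/w4.png");cv2.imwrite("pics/end.png",np.hstack([a[100:400,100:460],cv2.resize(im[80:280,180:420],(360,300))]))
W=np.load("wrist.npy");m=(W[...,2]>.185)&(W[...,2]<.21)&(abs(W[...,0]-.66)<.08)&(abs(W[...,1]+.05)<.07)
P=W[m];x,e=fit(P);print(x,e)
k=abs(P[:,2]-np.median(P[:,2]))<.006;A=np.c_[P[k,:2],np.ones(k.sum())];print("rim plane",np.linalg.lstsq(A,P[k,2],rcond=None)[0],np.median(P[:,2]),k.sum())
go([.663,-.0456,.165],-13.9)
E
```

```text
time_s: 12.75
tcp_pos: [0.6633, -0.0457, 0.0857]
eef_rot: [174.7, 89.9, 160.7]
contact_force: [0.2, 0.6, -2.2]
gripper_width: 0.0795
time_s: 13.55
tcp_pos: [0.6632, -0.0457, 0.1653]
eef_rot: [176.7, 89.8, 162.8]
contact_force: [-0.7, 0.1, -2.0]
gripper_width: 0.0801
time_s: 14.05
tcp_pos: [0.6634, -0.0458, 0.165]
eef_rot: [-173.1, 89.8, 173.0]
contact_force: [0.3, 1.0, -2.4]
gripper_width: 0.0804
lug_a 0.81 [304. 173. 350. 265.] med [ 0.6423 -0.0192  0.1698] rect [array([644.1, -21.3]), array([17.7, 39.5]), np.float64(69.6)]
lug_a 0.71 [300. 271. 337. 346.] med [ 0.6957 -0.0377  0.1698] rect [array([687.2, -35.1]), array([12.6, 38.7]), np.float64(70.1)]
lug_bin 0.68 [163. 158. 394. 360.] med [ 0.6457 -0.0484  0.1656] rect [array([661.5, -45.6]), array([74.5, 97.2]), np.float64(76.2)]
lug_bin 0.24 [264.   2. 294.  16.] med [ 0.5251 -0.0132  0.0473] rect [array([524.8, -12.3]), array([20.1,  6.7]), np.float64(76.4)]
[  0.65980813  -0.0453352  -13.94229442] 0.0010843956440832886
rim plane [ 0.07239825 -0.01774608  0.14351489] 0.1910168924658846 7377
t 14.25 tcp [ 0.6634 -0.0458  0.1652] F [ 0.1  0.4 -2.5] w 0.0799 j [  13.   22.   -5.   -0.  -63. -117.]
turn [-0.001 -0.003  0.   ] shift now [ 0.02  0.01 -0.04] shift after turn [ 0.02  0.01 -0.04]
tool axes now
 [[-0.003  0.241  0.971]
 [ 0.     0.971 -0.241]
 [-1.    -0.    -0.003]]
```

View pics/end.png

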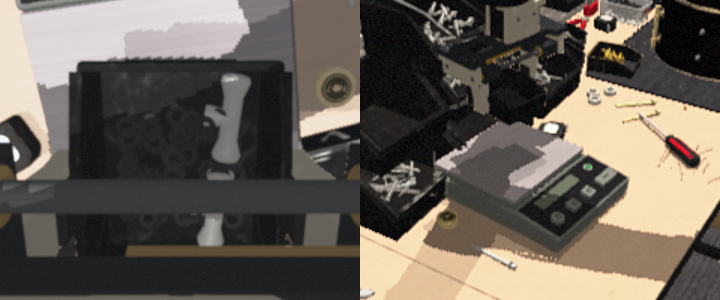

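```bash
python3 -c "
from plant import r
print(r.close_job()); s=r.get_state(); print(s['time_s'],s['tcp_pos'],s['contact_force'],s['gripper_width'])"
```

```text
the job is handed in; nothing more can be done
None
the job is handed in; nothing more can be done
```

I pressed the on, unit and tare keys one at a time while the bin stood untouched on the pan. I then gripped the bin across both side walls, lifted it straight up about 10 cm and handed the job in holding it there. It took about 14 s of the 54 s allowed.

- **Keys:** each one went to its stop, with 9 to 12 N on the tool. I crossed over the print key with the fingers about 16 mm above the key tops.
- **Grip and height:** the fingers read 80 mm, which is the bin's width, and the bin had risen about 99 mm.
- **Weight:** the wrist carried about 2.0 to 2.5 N, roughly 0.23 kg for the bin and lugs. I did not read the scale's display.
- **Level:** both lugs were still inside, their tops at the same height (0.1698 m), so the bin hangs level front to back. A rough plane fitted to the rim gave a slope of 0.07 rad. That disagrees with the lugs, but it is still under the 0.12 rad limit and I think stray depth points caused it.
- **Tin and rod:** the last picture showed both beside the scale, apparently unmoved. I did not measure their positions again.
- **Not measured:** I had no reading of pan or key travel. I judged the bin's distance from the pan's centre only from the pictures, where it looked well inside the 70 mm allowed. After hand-in the interface gave no state, so the final second is unchecked.

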